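# Let the larger disc padlock out of the counter dispenser

## Task

A customer is renting a big unit: with the fingertips, press down the paddle of the dispenser lane that holds the larger round padlock, so that its gate lifts and the lock rolls by itself down to the low end of its lane. Then let go so that the gate drops shut again. Keep the smaller lock behind its gate, do not touch the locks or the gates, and leave the things lying around where they are.

Things in the scene. Friction and masses are not known exactly. Their poses are not given: they have to be found in the camera images.
- dispenser: two-lane lock dispenser, fixed, yaw within 0.3 rad. Origin under the centre of its black base (290 mm along x; 400 mm along y over the paddles). Two open aluminium lanes (270 x 28 mm inside, walls 24 mm) run along x at y = +30 (left) and -30 mm (right), sloping 12 degrees down to the +x end; floor 45 mm above the desk at the gates (x = 0), end stops at x = -130 and +130 mm
- lock_large: larger steel disc padlock, 66 mm diameter, 24 mm thick, standing on edge in one of the two lanes uphill of the gate (at dispenser x about -36 mm) and free to roll. Origin at its centre; its y axis is the disc's axis. At the low end its centre rests at dispenser x about 101 mm.
- lock_small: smaller steel disc padlock, 50 mm diameter, 24 mm thick, standing on edge uphill of the gate in the other lane. Origin at its centre; its y axis is the disc's axis. Must stay there.
- lever_left (a joint): rocker of the left (dispenser +y) lane, pivot along dispenser x at y = +115 mm, z = 105 mm. 0 rad at rest (gate down), grows as the paddle is pressed, stop at 0.56. The larger lock passes under the gate from about 0.47 on: press nearly to the stop. About 2 N on the paddle starts it, 5 N reaches the stop; it springs back to 0 when released.
- lever_left_pad (a point): centre of the top of the black ribbed paddle (44 x 44 x 6 mm) on the outer end of the left (dispenser +y) lane's rocker, 70 mm outward of its pivot, dispenser y about +181 mm. At rest 128 mm above the desk, sloping up outwards by 0.28 rad; at the stop 38 mm lower, sloping down outwards by 0.28 rad. Nothing stands under it.
- gate_left (a point): centre of the lower edge of the left (dispenser +y) gate: upright steel blade (4 mm thick, 26 mm wide) on the inner end of the left (dispenser +y) rocker; the blade hangs into its lane at dispenser x = 0, 32 mm above the lane floor at rest. Gate and its arm are not to be touched.
- lever_right (a joint): rocker of the right (dispenser -y) lane, pivot along dispenser x at y = -115 mm, z = 105 mm. 0 rad at rest (gate down), grows as the paddle is pressed, stop at 0.56. The larger lock passes under the gate from about 0.47 on: press nearly to the stop. About 2 N on the paddle starts it, 5 N reaches the stop; it springs back to 0 when released.
- lever_right_pad (a point): centre of the top of the black ribbed paddle (44 x 44 x 6 mm) on the outer end of the right (dispenser -y) lane's rocker, 70 mm outward of its pivot, dispenser y about -181 mm. At rest 128 mm above the desk, sloping up outwards by 0.28 rad; at the stop 38 mm lower, sloping down outwards by 0.28 rad. Nothing stands under it.
- gate_right (a point): centre of the lower edge of the right (dispenser -y) gate: upright steel blade (4 mm thick, 26 mm wide) on the inner end of the right (dispenser -y) rocker; the blade hangs into its lane at dispenser x = 0, 32 mm above the lane floor at rest. Gate and its arm are not to be touched.
- by_padlock_1: square brass-bodied padlock 72 x 45 x 21 mm lying on the desk, loose bystander; origin under its centre
- by_sticky_notes: block of sticky notes 70 x 75 x 21 mm on the desk, loose bystander; origin under its centre
- by_rubber_stamp: wooden hand stamp 26 x 54 x 67 mm standing on the desk, loose bystander; origin under its centre
Things that resemble listed ones, but are neither listed nor needed, are in the scene too. Leave any red look-alike of the lock_small alone. What is shaped like the lock_large but purple is not meant.

How it is judged:
On the way, in this order (a step that is already met when the one before it is completed fails the run):
1. a paddle is pressed and its gate starts to lift, the larger lock still uphill (value of joint any of lever_left, lever_right above 0.15 rad and x of lock_large in the frame of dispenser below 0.03 m).
2. the larger lock has rolled down to the low end of its lane (x of lock_large in the frame of dispenser above 0.09 m and y of lock_large in the frame of dispenser between -0.05 and 0.05 m), for 0.2 s.
At the end, for the whole second after the job is handed in: The larger lock rests (under 0.02 m/s) at the low end of its lane (its centre 90 to 120 mm down from the gate line); the smaller lock is still in its lane uphill of its gate; both rockers are back at rest (under 0.05 rad), gates shut (all of step 2 and x of lock_large in the frame of dispenser below 0.12 m and height (world z) of lock_large between 0.04 and 0.075 m and linear speed of lock_large below 0.02 m/s and x of lock_small in the frame of dispenser between -0.12 and -0.01 m and y of lock_small in the frame of dispenser between -0.05 and 0.05 m and height (world z) of lock_small between 0.06 and 0.115 m and value of joint each of lever_left, lever_right below 0.05 rad); the robot touches nothing.
It fails at once if a lock is touched by the robot (contact force between any of the fingers, the arm and lock_large above 0.3 N or contact force between any of the fingers, the arm and lock_small above 0.3 N).
It fails at once if a lock is lifted out of its lane (height (world z) of lock_large above 0.125 m or height (world z) of lock_small above 0.115 m).
It fails at once if a gate is touched by the robot (contact force between any of the fingers, the arm and lever_left_c3 above 0.5 N or contact force between any of the fingers, the arm and lever_left_c4 above 0.5 N or contact force between any of the fingers, the arm and lever_right_c3 above 0.5 N or contact force between any of the fingers, the arm and lever_right_c4 above 0.5 N).
It fails at once if the smaller lock gets out past its gate (x of lock_small in the frame of dispenser above 0 m).
It fails at once if a bystander is moved by more than 15 mm (distance of any of by_padlock_1, by_sticky_notes, by_rubber_stamp from where it was at the start of the episode above 0.015 m).
It also fails if it takes over 38 s, if anything falls off the work surface, if the arm or the gripper's body presses on something with over 40 N, if the wrist force passes 120 N, or if a joint passes its speed limit or range.

## Robot

A 6-joint arm with a two-finger parallel gripper is mounted at the origin on the work surface; the furniture and walls round the work are solid. World frame = base frame: x ahead of the robot, y to its left, z up, the work surface at z = 0. Lengths are in m, angles in rad, forces in N, time in s.
With the tool pointing down it reaches from about 0.35 to 0.775 m from the base axis. Payload 5.5 kg.
Tool frame: the origin (TCP) lies between the finger pads; the fingertips stand 8 mm ahead of it and the grasp point (between the pads) lies 11 mm behind it; z points along the fingers, y is the line along which they close (so a half turn about z gives the same grasp; the last joint's range is limited). The gripper opens to 85 mm and grips with 20 to 120 N. Pads are 22 mm wide; open, the fingers measure 114 mm over their backs; the gripper's body (76 mm by 85 mm) begins 54 mm behind the grasp point. The pads swing forward as they close: fully open they stand 13 mm farther back than shut.
Start: joints at [-1.297, 0.313, 0.046, 1.304, 0, 1.431], TCP at [0.231, -0.527, 0.239] pointing down, gripper open.
Joint ranges: [-2.76, 2.76], [-0.86, 1.69], [-1.03, 1.26], [-2.2, 2.34], [-1.47, 1.5], [-3.14, 3.14]. Speed limits (rad/s): [2.57, 2.57, 3.14, 3.14, 3.14, 3.14].

## Interface

Orientations are given as a unit quaternion [w, x, y, z].
In Python, from workcell import status, vision, job gives the robot as it stands. The module is installed in compiled form; this text tells all that it offers.
- The arm moves only by the tool apply_moves, never from a script. Its argument "moves" is one flat list of numbers, 6 for each row, row after row: the shift along the world's x, y, z in units of 25 mm (1.0 is 25 mm), then the turn, a rotation vector about the world's x, y, z in rad. In form: [x, y, z, rx, ry, rz, x, y, z, rx, ry, rz, ...]. A call has 1 to 20 rows; each row is the pose to reach, as a shift and turn from the pose commanded when the call began; what a row does not reach only later rows make up. A row lasts 1/12 s, in which the tool goes at most 41.7 mm and 7.16 degrees, less where a joint would pass 70% of its speed; a pose out of reach is approached as far as the arm can. A call with a gripper value outside its range is refused whole. "claw" is the opening in per cent of the stroke, from 0 (shut) to 100 (fully open), set as the call begins (left out, the last holds). The fingers move at their own pace and stop on an object; "newtons" is the grip in N (left out, the last holds). Time passes only in rows, so rows that repeat a pose let the fingers close. It gives the time, the measured TCP pose, the force, the opening and the grip force at its end, in the units of the state.
- status.get_state(): the state, without advancing time (a new reading comes with each control period).
- vision.read_camera(name): name is "scene" or "top" or "wrist"; returns a dict with "image" (420x560x3 uint8, blue, green, red), "camera_matrix" (3x3 intrinsics, pixels), "camera_from_world" (4x4, takes a point from world to camera coordinates). Camera axes: x right, y down, z forward; pixel columns grow to the right and rows downward; lengths in m; the calibration is good to about 2 mm. A picture is of the moment at which its call begins. There is no depth.
- job.hand_in(): hands the job in; it is judged then, once.
The state is a dict: "clock": time; "joint_pos": joint angles; "qvel": joint speeds; "tau": joint torques, N m; "tcp_pos": TCP position; "orientation": TCP orientation; "wrist_force": force on the tool from outside, world axes, zero at the start; "ft_torque": the same for the moment, N m; "finger_gap": finger opening in m; "grip_force": force on a finger pad.
Only numpy, scipy, OpenCV 4.12 (cv2) and the standard library are available. Lean on these libraries where they do the work, as an engineer would, in place of code of your own. Each camera call takes 0.05 s, during which the arm holds its last target. There are 200 camera calls.

## Working session

There is one attempt and no reset: what is moved stays moved. The work goes in short steps, Python scripts to look and compute and a tool call to move; the robot and the scene stay as the last step left them, time stands still between calls to the robot, and variables do not carry over. Pictures are saved under pics/ and viewed, at most 10 in all, crops included, and the job is handed in when it is done.

Besides the shell and the picture viewer there is one more tool, called after "Call:" in YAML: its name, and indented under it one key for each argument. apply_moves: Moves the arm, as the interface text tells. Its arguments: {"type":"object","properties":{"moves":{"type":"array","items":{"type":"number"}},"claw":{"type":"number"},"newtons":{"type":"number"}},"required":["moves"]}

```bash
mkdir -p pics; python3 - <<'E'
from workcell import status, vision
import cv2,pickle
s=status.get_state();print(s['clock'],s['tcp_pos'],s['orientation'],s['finger_gap'])
for n in('top','scene'):
    d=vision.read_camera(n);pickle.dump(d,open(n+'.pkl','wb'));cv2.imwrite(f'pics/{n}0.png',d['image'])
E
```

```text
0.0 [ 0.23106434 -0.52599163  0.23838408] [-9.22298520e-04  9.78668278e-01  2.05444753e-01 -6.03522271e-05] 0.08514770549596237
```

View pics/top0.png

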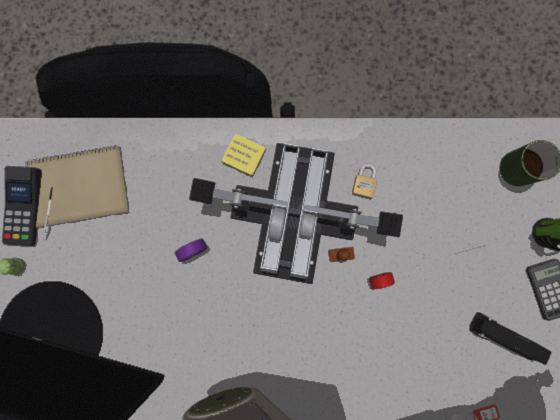

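View pics/scene0.png

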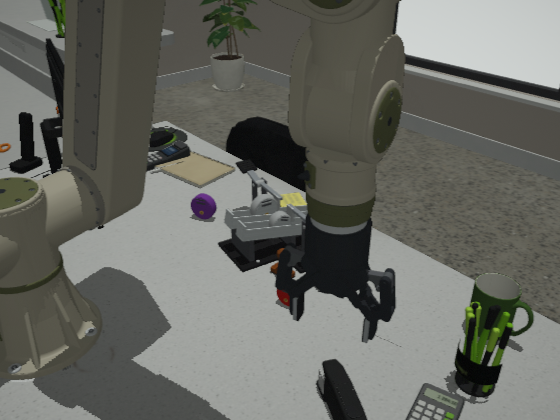

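The top view shows the dispenser centred near (293,212), with paddles at (202,190) on the left and (390,224) on the right. Discs are at about (276,225) and (307,225). I'll zoom in to compare their sizes.

```bash
cat > h.py <<'E'
import numpy as np,pickle
def ray(d,u,v,z):
    T=d['camera_from_world'];R,t=T[:3,:3],T[:3,3];c=-R.T@t
    w=R.T@np.linalg.inv(d['camera_matrix'])@[u,v,1];return c+w*(z-c[2])/w[2]
def proj(d,p):
    q=d['camera_matrix']@(d['camera_from_world']@np.r_[p,1])[:3];return q[:2]/q[2]
E
python3 - <<'E'
from h import *
import cv2
d=pickle.load(open('top.pkl','rb'));s=pickle.load(open('scene.pkl','rb'))
a=cv2.resize(d['image'][130:290,180:410],None,fx=3,fy=3,interpolation=cv2.INTER_CUBIC)
b=cv2.resize(s['image'][150:280,190:310],None,fx=4,fy=4,interpolation=cv2.INTER_CUBIC)
cv2.imwrite('pics/a.png',a);cv2.imwrite('pics/b.png',b)
L=ray(d,202,190,.128);R=ray(d,390,224,.128);v=L-R
print(L,R,np.linalg.norm(v),'yaw',np.arctan2(-v[0],v[1]),'mid',(L+R)/2)
T=d['camera_from_world'];print(-T[:3,:3].T@T[:3,3])
E
```

```text
[0.59644473 0.12226681 0.128     ] [ 0.5317479 -0.2370163  0.128    ] 0.36506168164683556 yaw -0.1781626866360496 mid [ 0.56409631 -0.05737474  0.128     ]
[ 0.48436993 -0.03934792  1.02362609]
```

View pics/a.png

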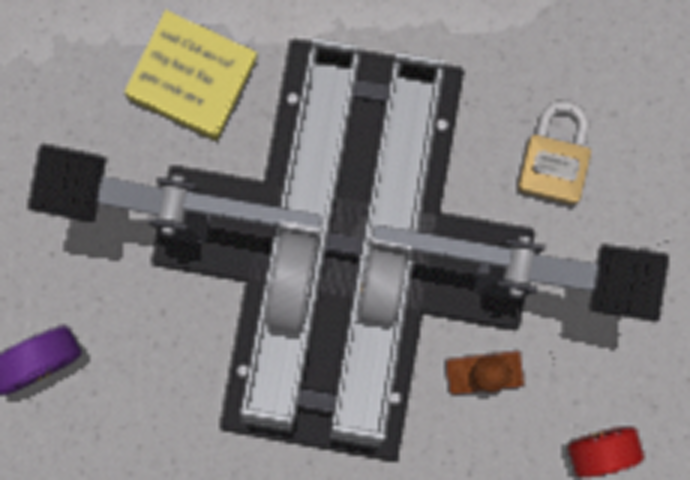

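View pics/b.png

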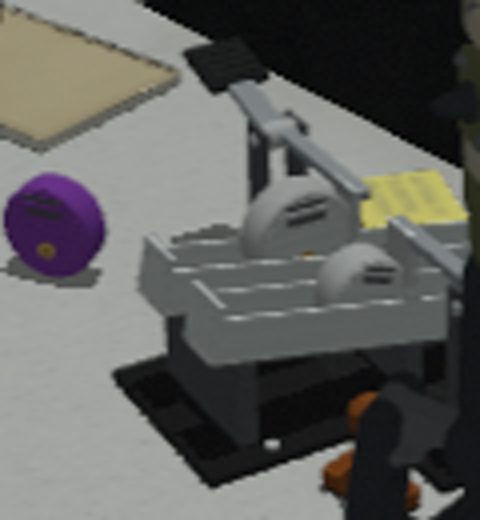

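The larger lock is in the left lane: in the scene crop it is clearly the bigger disc at (300,215), next to the far paddle. The paddles measure 365 mm apart (expected about 362), so the left pad is at (0.596, 0.122, 0.128). I'll go above it with the gripper shut.

Call:
apply_moves:
  claw: 0
  moves: [14.6,25.9,0,0,0,0.98,14.6,25.9,0,0,0,0.98,14.6,25.9,0,0,0,0.98,14.6,25.9,0,0,0,0.98,14.6,25.9,0,0,0,0.98,14.6,25.9,0,0,0,0.98,14.6,25.9,0,0,0,0.98,14.6,25.9,0,0,0,0.98,14.6,25.9,0,0,0,0.98,14.6,25.9,0,0,0,0.98,14.6,25.9,0,0,0,0.98,14.6,25.9,0,0,0,0.98,14.6,25.9,0,0,0,0.98,14.6,25.9,0,0,0,0.98,14.6,25.9,0,0,0,0.98,14.6,25.9,0,0,0,0.98,14.6,25.9,0,0,0,0.98,14.6,25.9,0,0,0,0.98,14.6,25.9,0,0,0,0.98,14.6,25.9,0,0,0,0.98]

```text
clock: 1.77
tcp_pos: [0.5962, 0.1228, 0.238]
orientation: [-0.0, 0.766, 0.643, -0.001]
wrist_force: [0.1, -0.5, -0.2]
finger_gap: 0.0003
grip_force: 0.0
```

Call:
apply_moves:
  moves: [0,0,-1.5,0,0,0,0,0,-3,0,0,0,0,0,-3,0,0,0,0,0,-3,0,0,0]

```text
clock: 2.1
tcp_pos: [0.5936, 0.1197, 0.1626]
orientation: [-0.002, 0.767, 0.641, -0.003]
wrist_force: [-0.1, -0.5, 1.6]
finger_gap: -0.0002
grip_force: 0.0
```

```bash
python3 - <<'E'
from workcell import vision
import cv2,numpy as np
a=vision.read_camera('wrist')['image'];b=vision.read_camera('scene')['image'][130:280,190:390]
cv2.imwrite('pics/c.png',np.hstack([cv2.resize(a,(400,300)),cv2.resize(b,(400,300))]))
E
```

```text
(no output)
```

View pics/c.png

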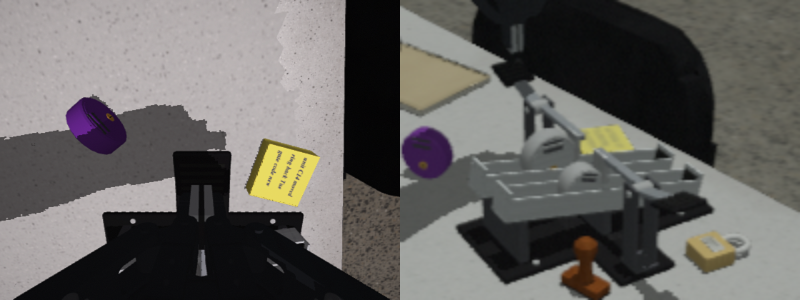

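The shut fingers stand over the left paddle (wrist view about (200,185), scene view (515,70)), and both locks are still uphill. I'll press now.

Call:
apply_moves:
  moves: [0,0,-0.5,0,0,0,0,0,-0.9,0,0,0,0,0,-1.2,0,0,0,0,0,-1.5,0,0,0,0,0,-1.8,0,0,0,0,0,-2.1,0,0,0,0,0,-2.3,0,0,0,0,0,-2.5,0,0,0,0,0,-2.6,0,0,0,0,0,-2.6,0,0,0,0,0,-2.6,0,0,0,0,0,-2.6,0,0,0]

```text
clock: 3.2
tcp_pos: [0.5971, 0.1204, 0.1004]
orientation: [0.001, 0.767, 0.642, 0.0]
wrist_force: [1.0, -1.1, 8.1]
finger_gap: -0.0001
grip_force: 3.9
```

```bash
python3 - <<'E'
from workcell import vision
import cv2,numpy as np
a=vision.read_camera('top')['image'][130:280,180:410];b=vision.read_camera('scene')['image'][130:280,190:390]
cv2.imwrite('pics/d.png',np.hstack([cv2.resize(a,(400,300)),cv2.resize(b,(400,300))]))
E
```

```text
(no output)
```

View pics/d.png

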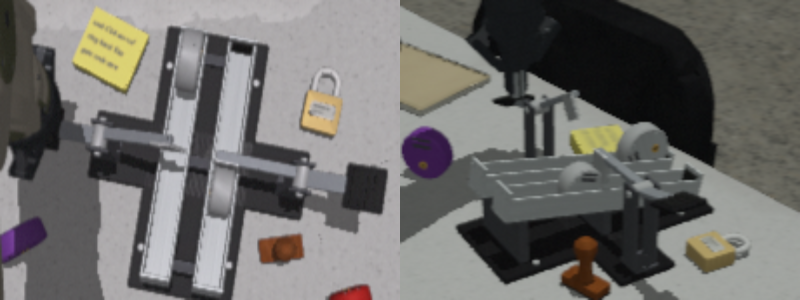

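The larger lock is at the low end of the left lane (top view (188,62)), and the smaller one is still behind its gate (222,190). I'll hold briefly, then let go smoothly.

Call:
apply_moves:
  moves: [0,0,0,0,0,0,0,0,0,0,0,0,0,0,0,0,0,0,0,0,0,0,0,0,0,0,0.3,0,0,0,0,0,0.6,0,0,0,0,0,1,0,0,0,0,0,1.5,0,0,0,0,0,2.2,0,0,0,0,0,3.2,0,0,0,0,0,4.4,0,0,0,0,0,5,0,0,0,0,0,5,0,0,0,0,0,5,0,0,0,0,0,5,0,0,0,0,0,5,0,0,0,0,0,5,0,0,0,0,0,5,0,0,0,0,0,5,0,0,0,0,0,5,0,0,0]

```text
clock: 4.97
tcp_pos: [0.596, 0.121, 0.2239]
orientation: [-0.0, 0.767, 0.642, -0.0]
wrist_force: [0.0, 0.7, 0.4]
finger_gap: -0.0
grip_force: 0.0
```

```bash
python3 - <<'E'
from workcell import vision
import cv2,numpy as np
a=vision.read_camera('top')['image'][130:280,180:410];b=vision.read_camera('scene')['image'][130:280,190:390]
cv2.imwrite('pics/e.png',np.hstack([cv2.resize(a,(400,300)),cv2.resize(b,(400,300))]))
E
```

```text
(no output)
```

View pics/e.png

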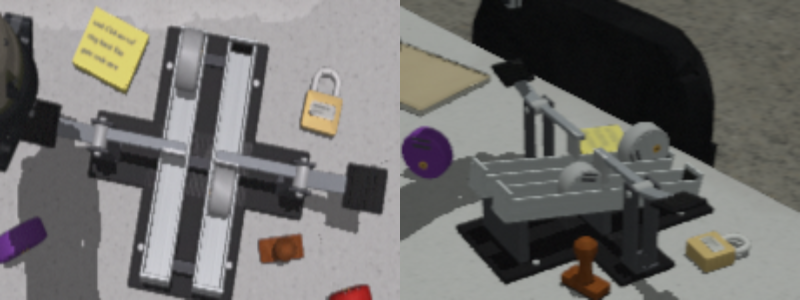

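The gate is shut again and the paddle is back up (scene view (512,72)). The larger lock rests at the low end, and the arm is clear of everything.

```bash
python3 -c "
from workcell import job
print(job.hand_in())"
```

```text
the job is handed in; nothing more can be done
None
```

I pressed the left paddle and the larger lock rolled to the low end of its lane; the gate has dropped shut, the smaller lock is still behind its gate, and the job is handed in (no verdict was returned).

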